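# Lock the filter cartridge into its bayonet housing

## Task

Fit the filter cartridge into the round filter housing on the worktop: find the two notches in the steel collar with its lugs, push it down against the spring, twist it clockwise a quarter turn to the stop and let go, so that it locks. Do not force it, and leave the flask, beaker, dropper bottle and stopwatch where they stand.

Things in the scene. Friction and masses are not known exactly. Their poses are not given: they have to be found in the camera images.
- cartridge_mid (a point): Filter cartridge, white plastic, 0.12 kg give or take 40 %, 88 mm tall, standing loose and upright at any yaw. This point: on its axis, half-way up (44 mm above its underside); z is its axis, up. Round body, 40 mm diameter, to 46 mm up, lower edge chamfered 4 mm. Same after half a turn about z. Its height above the housing's origin when locked: 78 mm (70 to 74 in the channel, 84 or more if let go unlocked).
- wing_mid (a point): Middle of the cartridge's flat upright wing, by which it is gripped and turned: 38 mm long (own x), 13 mm thick (own y), 42 mm tall (46 to 88 mm above the underside). This point is 67 mm above the underside, on the axis.
- lugs_mid (a point): Point on the cartridge's axis level with the middle of its two opposite lugs, which stand out along own +x and -x, below the ends of the wing: 7 mm wide, 5 mm tall (16 to 21 mm above the underside), reaching 27 mm from the axis.
- housing: Filter housing, fixed to the worktop; origin on its axis at worktop level, z up. Round aluminium foot of 96 mm diameter, bowl of 69 mm, hose spigots along own +y and -y reaching 59 mm from the axis at 27 mm height, steel bayonet collar of 72 mm diameter on top, 60 mm high in all. More than 60 N between cartridge and housing (all contacts added up; about 20 N when locked) does damage.
- collar_top (a point): Centre of the collar's upper face. Bore 43 mm. Two opposite entry notches, 14 mm wide, reaching 28.7 mm from the axis, lie up to 0.35 rad either way of this frame's x axis, at an unmeasured angle: find them by eye, or by touching the collar lightly with the lugs, lifting, turning a little and trying again. A lug drops in within about 0.1 rad of the notch's middle.
- channel_floor (a point): On the axis, level with the floor of the lugs' channel, 18 mm below the collar's top. The lip over it is 9 mm thick: lugs turn under it with their undersides 0 to 4 mm above the floor, clockwise (from above) only. A hard stop ends it 94 degrees from the notch; from 86 degrees to the stop is a pocket where the lip is 5 mm thick, and the spring lifts the cartridge 4 mm into it.
- seal_plate (a joint): Sprung seal plate in the bore: 0 up, grows in m as it is pushed down. It meets the cartridge's underside just as the lugs reach the collar's top, and pushes up 0.7 N per mm: 7 N locked (0.010), 10 N under the lip (0.014), 13 N with the lugs on the channel floor (0.018).
- flask: Bystander: conical glass flask, 65 mm wide, 105 mm tall, loose; origin at the centre of its underside. Leave it alone.
- beaker: Bystander: glass beaker, 65 mm wide, 80 mm tall, loose; origin at the centre of its underside. Leave it alone.
- dropper: Bystander: brown dropper bottle with black teat, 33 mm wide, 102 mm tall, loose; origin at the centre of its underside. Leave it alone.
- stopwatch: Bystander: flat black stopwatch, 71 x 59 x 17 mm, loose; origin at the centre of its underside. Leave it alone.
Things that resemble listed ones, but are neither listed nor needed, are in the scene too. Leave any green look-alike of the part that bears cartridge_mid alone.

How it is judged:
By the outcome, as a careful person would: the job done as asked, in the order asked, and still so for the second after the job is handed in, with the robot touching nothing.
It also fails if it takes over 67 s, if anything falls off the work surface, if the arm or the gripper's body presses on something with over 40 N, if the wrist force passes 120 N, or if a joint passes its speed limit or range.

## Robot

A 7-joint arm with a two-finger parallel gripper is mounted at the origin on a cart in front of the work surface, level with it; the furniture and walls round the work are solid. World frame = base frame: x ahead of the robot, y to its left, z up, the work surface at z = 0. Lengths are in mm, angles in rad, forces in N, time in s.
With the tool pointing down it reaches from about 350 to 900 mm from the base axis. Payload 8.1 kg.
Tool frame: the origin (TCP) lies midway between the tips of the shut fingers; the grasp point (between the pads) lies robot.pinch_z behind it (robot.pinch_z is the distance from the TCP to the grasp point, in mm); z points along the fingers, y is the line along which they close (so a half turn about z gives the same grasp; the last joint's range is limited). The gripper opens to 92 mm and grips with 3 to 60 N. Pads are 19 mm wide; open, the fingers measure 130 mm over their backs; the gripper's body (75 mm by 190 mm) begins 47 mm behind the grasp point.
Start: joints at [-1.442, 0.434, 0.025, 1.573, -0.012, 1.134, -0.075], TCP at [143.608, 608.291, 226.742] pointing down, gripper open.
Joint ranges: [-2.62, 2.62], [-0.44, 2.09], [-1.27, 1.32], [0.08, 2.57], [-1.32, 4.46], [0.12, 2], [-2.74, 2.74]. Speed limits (rad/s): [2.22, 2.22, 3.01, 3.01, 3.14, 3.14, 3.14].

## Interface

Orientations are given as a unit quaternion [w, x, y, z].
In Python, from workcell import sensors, imaging, sign_off, robot gives the robot as it stands.
- The arm moves only by the tool play_rows, never from a script. Its argument "moves" is a list of rows, each an object with "linear": the shift along the tool's x, y, z in mm, a list of three; "yaw": the turn about the tool's z in degrees; "fingers": the finger opening in mm, from 0 to 91.8. In form: [{"linear": [tx, ty, tz], "yaw": yaw, "fingers": fingers}, ...]. A call has 1 to 20 rows; each row shifts and turns the commanded pose from where the row before left it, along the tool's axes as they then stand; what a row does not reach is not made up. A row lasts 1/12 s, in which the tool goes at most 41.7 mm and 7.16 degrees, less where a joint would pass 70% of its speed; a pose out of reach is approached as far as the arm can. A call with a gripper value outside its range is refused whole. The fingers move at their own pace and stop on an object; "grip_force" is the grip in N (left out, the last holds). Time passes only in rows, so rows that do not move let the fingers close. It gives the time, the measured TCP pose, the force, the opening and the grip force at its end, in the units of the state.
- sensors.sense(): the state, without advancing time (a new reading comes with each control period).
- imaging.capture(name): name is "scene" or "top" or "wrist"; returns (picture, depth): 480x640x3 uint8, blue, green, red; 480x640 float32, mm along the optical axis (not along the pixel's ray), 0 where there is no reading.
- imaging.get_calibration(name): a dict with "vertical_fov" (degrees; the focal length in pixels is half the picture's height over the tangent of half this angle, whatever the lens; pixels are square), "cx", "cy" (the principal point, pixels), "D" ([k1, k2, p1, p2, k3] as OpenCV has them; the pictures are not rectified), "R" (3x3) and "t" (3): a world point X has camera coordinates R X + t; the wrist camera has in their place "tool_from_camera" (4x4, takes a point from camera to tool coordinates, whose origin is the TCP and whose axes are the flange's). Camera axes: x right, y down, z forward; pixel columns grow to the right and rows downward; lengths in mm; the calibration is good to about 2 mm. A picture is of the moment at which its call begins: read the wrist's pose just before it. get_calibration takes no time and is no camera call.
- sign_off(): hands the job in; it is judged then, once.
The state is a dict: "time": time; "q": joint angles; "qd": joint speeds; "joint_efforts": joint torques, N m; "position": TCP position; "tool_rot": TCP orientation; "force": force on the tool from outside, world axes, zero at the start; "ft_torque": the same for the moment, N m; "finger_gap": finger opening in mm; "grasp_force": force on a finger pad.
Only numpy, scipy, OpenCV 4.12 (cv2) and the standard library are available. Lean on these libraries where they do the work, as an engineer would, in place of code of your own. Each camera call takes 0.05 s, during which the arm holds its last target. There are 200 camera calls.

## Working session

There is one attempt and no reset: what is moved stays moved. The work goes in short steps, Python scripts to look and compute and a tool call to move; the robot and the scene stay as the last step left them, time stands still between calls to the robot, and variables do not carry over. Pictures are saved under pics/ and viewed, at most 10 in all, crops included, and the job is handed in when it is done.

Besides the shell and the picture viewer there is one more tool, called after "Emit:" by a JSON object that holds its "fn" and its "kwargs", one argument or row to a line. play_rows: Moves the arm, as the interface text tells. Its arguments: {"type":"object","properties":{"moves":{"type":"array"},"grip_force":{"type":"number"}},"required":["moves"]}

```bash
mkdir -p pics; ls
python3 - <<'E'
from workcell import sensors, imaging, robot
import cv2, numpy as np
print(sensors.sense()); print(robot.pinch_z)
for n in ["scene","top"]:
    p,d=imaging.capture(n); cv2.imwrite(f"pics/{n}0.png",p); np.save(f"pics/{n}0.npy",d)
    print(n,imaging.get_calibration(n))
print(imaging.get_calibration("wrist"))
E
```

```text
pics
{'time': 0.0, 'q': array([-1.44159037,  0.43521247,  0.0249655 ,  1.57407987, -0.01159893,
        1.13395484, -0.07510637]), 'qd': array([-0.00047332,  0.00122005, -0.00205706,  0.00021107,  0.00023091,
        0.00110028, -0.00129405]), 'joint_efforts': array([-6.04635243e-04, -6.67856026e+01,  9.84851941e-01, -3.14459324e+01,
       -6.06461498e-02,  4.27686051e-02,  1.55480948e-04]), 'position': array([143.52286471, 607.79720517, 225.95805281]), 'tool_rot': array([-1.96217968e-05,  1.15677776e-01,  9.93286506e-01, -7.54538840e-04]), 'force': array([-0.4189867 ,  0.2447034 ,  0.00732364]), 'ft_torque': array([ 0.02190279, -0.00231471, -0.00114233]), 'grasp_force': 0.0, 'finger_gap': 91.76580770179189}
18.8
scene {'vertical_fov': 53.84246898339468, 'cx': 320.5923675425994, 'cy': 238.34166615827436, 'D': array([-0.03258622,  0.        ,  0.        ,  0.        ,  0.        ]), 'R': array([[-0.73046363, -0.68288134,  0.00979597],
       [-0.31821334,  0.32762456, -0.88960801],
       [ 0.60428731, -0.65294351, -0.45661978]]), 't': array([339.73409888, 267.92667989, 488.91056355]
[... 211 characters left out ...]
, -0.01281454],
       [-0.99885505,  0.00801491, -0.04716308],
       [ 0.04726061,  0.01245   , -0.998805  ]]), 't': array([-122.26371289,  604.03007973,  888.60765845])}
{'vertical_fov': 70.8974071494028, 'cx': 328.10667407813764, 'cy': 240.16961989036562, 'D': array([-0.04975839,  0.        ,  0.        ,  0.        ,  0.        ]), 'tool_from_camera': array([[ 4.08876570e-05, -9.57801044e-01, -2.87432005e-01,
         7.84243995e+01],
       [ 9.99999985e-01,  8.81049872e-05, -1.51338026e-04,
         7.21347171e-01],
       [ 1.70275913e-04, -2.87431995e-01,  9.57801033e-01,
        -1.58972308e+02],
       [ 0.00000000e+00,  0.00000000e+00,  0.00000000e+00,
         1.00000000e+00]])}
```

View pics/scene0.png

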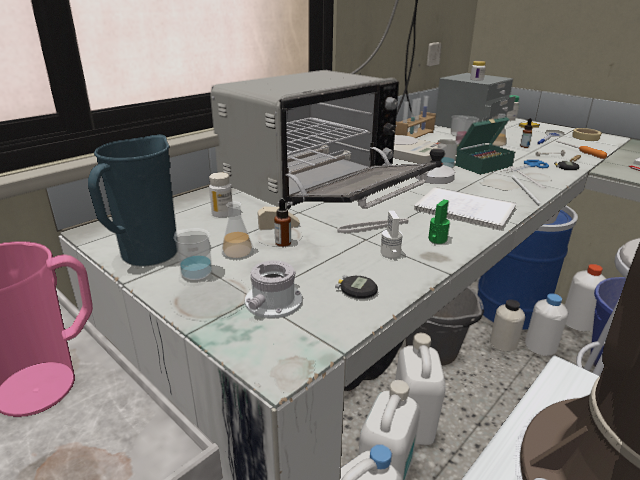

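View pics/top0.png

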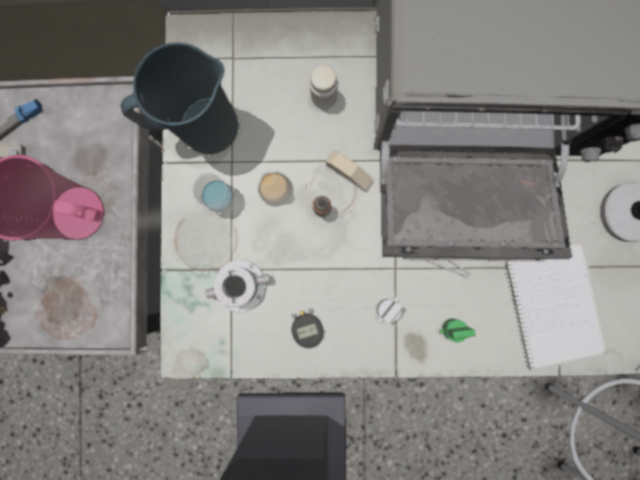

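The scene picture shows the white winged cartridge at (392,238) and its green look-alike at (440,222). In the top picture they are at (390,310) and (459,330). The housing is at (237,286) in the top picture. The white one fits the description. Next I locate both from the depth and make an enlarged crop to confirm.

```bash
cat > h.py <<'E'
import numpy as np, cv2
from workcell import sensors, imaging
from scipy.spatial.transform import Rotation as Rn
def K(c): 
    f=240/np.tan(np.radians(c["vertical_fov"])/2); return np.array([[f,0,c["cx"]],[0,f,c["cy"]],[0,0,1.]])
def pose(name, s=None):
    c=imaging.get_calibration(name)
    if name!="wrist": R=c["R"].T; return K(c),c["D"],R,-R@c["t"]
    s=s or sensors.sense(); q=s["tool_rot"]; T=c["tool_from_camera"]
    Rt=Rn.from_quat([q[1],q[2],q[3],q[0]]).as_matrix()
    return K(c),c["D"],Rt@T[:3,:3],Rt@T[:3,3]+s["position"]
def rays(uv,P):
    k,D,R,o=P; n=cv2.undistortPoints(np.float64(uv).reshape(-1,1,2),k,D)[:,0]
    return np.c_[n,np.ones(len(n))]@R.T,o
def onplane(uv,z,P):
    r,o=rays(uv,P); return o+r*((z-o[2])/r[:,2])[:,None]
def cloud(d,P):
    v,u=np.mgrid[:480,:640]; r,o=rays(np.c_[u.ravel(),v.ravel()],P)
    return (o+r*d.ravel()[:,None]).reshape(480,640,3)
def proj(X,P):
    k,D,R,o=P; rv=cv2.Rodrigues(R.T)[0]; return cv2.projectPoints(np.float64(X).reshape(-1,1,3),rv,-R.T@o,k,D)[0][:,0]
def look(name):
    s=sensors.sense(); p,d=imaging.capture(name); return p,d,pose(name,s),s
E
python3 - <<'E'
from h import *
d=np.load("pics/top0.npy");P=pose("top");C=cloud(d,P)
def rep(n,u0,u1,v0,v1,z0,z1):
    m=np.zeros((480,640),bool); m[v0:v1,u0:u1]=1; m&=(C[...,2]>z0)&(C[...,2]<z1)
    X=C[m]; print(n,len(X),"med z",np.median(X[:,2]),"rect",cv2.minAreaRect(X[:,:2].astype(np.float32)),"circ",cv2.minEnclosingCircle(X[:,:2].astype(np.float32)))
rep("wingtop",370,410,290,330,80,95)
rep("cartridge",370,410,290,330,35,52)
rep("collar",205,275,255,320,54,66)
rep("foot/spig",205,275,255,320,20,40)
rep("green",435,480,315,350,80,95)
s=cv2.imread("pics/scene0.png"); t=cv2.imread("pics/top0.png")
a=cv2.resize(s[180:280,340:490],(600,400),interpolation=3)
b=cv2.resize(t[250:320,200:275],None,fx=2.6,fy=2.6,interpolation=3)
o=np.zeros((400,800,3),np.uint8);o[:,:600]=a;o[:182,600:795]=b
cv2.imwrite("pics/crop1.png",o)
E
```

```text
wingtop 195 med z 88.98362443918131 rect ((497.4646301269531, -240.11187744140625), (13.925968170166016, 37.722190856933594), 50.84792709350586) circ ((497.4898376464844, -239.8422393798828), 19.12548828125)
cartridge 192 med z 47.14428011312043 rect ((496.8914489746094, -238.4134063720703), (38.937957763671875, 36.645530700683594), 41.39193344116211) circ ((497.5130615234375, -239.82598876953125), 20.04817771911621)
collar 800 med z 61.181639569688286 rect ((542.6578369140625, 31.29473114013672), (70.59131622314453, 70.08735656738281), 64.3508529663086) circ ((542.0752563476562, 32.02293014526367), 36.3936882019043)
foot/spig 300 med z 34.447365069420925 rect ((537.0266723632812, 28.702667236328125), (55.27715301513672, 117.50555419921875), 24.277667999267578) circ ((544.2874755859375, 32.178741455078125), 59.28124237060547)
green 197 med z 88.90043374703805 rect ((461.6534423828125, -358.8321838378906), (13.520973205566406, 38.346473693847656), 5.8622026443481445) circ ((461.38446044921875, -358.76690673828125), 19.267322540283203)
```

View pics/crop1.png

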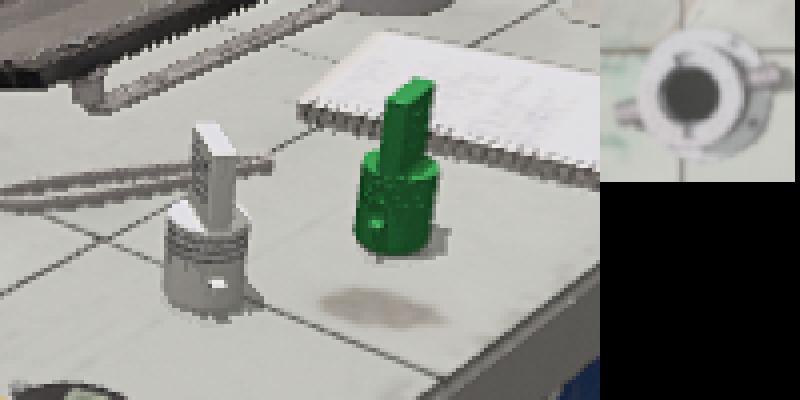

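The crop shows the white cartridge at crop (205,230), with wing, grooves and lug, beside the green copy at (400,170), so white is confirmed. The housing's notches are at crop (688,52) and (685,130), roughly along world x. I go above the housing first for a close look.

Emit:
{"fn": "play_rows", "kwargs": {
  "moves": [
    {"linear": [-26,-23.5,1],"yaw": 0,"fingers": 60},
    {"linear": [-26,-23.5,1],"yaw": 0,"fingers": 60},
    {"linear": [-26,-23.5,1],"yaw": 0,"fingers": 60},
    {"linear": [-26,-23.5,1],"yaw": 0,"fingers": 60},
    {"linear": [-26,-23.5,1],"yaw": 0,"fingers": 60},
    {"linear": [-26,-23.5,1],"yaw": 0,"fingers": 60},
    {"linear": [-26,-23.5,1],"yaw": 0,"fingers": 60},
    {"linear": [-26,-23.5,1],"yaw": 0,"fingers": 60},
    {"linear": [-26,-23.5,1],"yaw": 0,"fingers": 60},
    {"linear": [-26,-23.5,1],"yaw": 0,"fingers": 60},
    {"linear": [-26,-23.5,1],"yaw": 0,"fingers": 60},
    {"linear": [-26,-23.5,1],"yaw": 0,"fingers": 60},
    {"linear": [-26,-23.5,1],"yaw": 0,"fingers": 60},
    {"linear": [-26,-23.5,1],"yaw": 0,"fingers": 60},
    {"linear": [-26,-23.5,1],"yaw": 0,"fingers": 60},
    {"linear": [-26,-23.5,1],"yaw": 0,"fingers": 60},
    {"linear": [-26,-23.5,1],"yaw": 0,"fingers": 60},
    {"linear": [-26,-23.5,1],"yaw": 0,"fingers": 60},
    {"linear": [-26,-23.5,1],"yaw": 0,"fingers": 60},
    {"linear": [-26,-23.5,1],"yaw": 0,"fingers": 60}
  ]
}}

```text
time: 1.77
position: [542.2, 29.8, 206.5]
tool_rot: [-0.0, 0.116, 0.993, -0.0]
force: [0.6, 0.1, 1.0]
finger_gap: 59.9
grasp_force: 0.0
```

Emit:
{"fn": "play_rows", "kwargs": {
  "moves": [
    {"linear": [0,0,0],"yaw": 0,"fingers": 60},
    {"linear": [0,0,0],"yaw": 0,"fingers": 60},
    {"linear": [0,0,0],"yaw": 0,"fingers": 60}
  ]
}}

```text
time: 2.02
position: [541.2, 31.7, 206.3]
tool_rot: [-0.001, 0.116, 0.993, 0.0]
force: [-0.4, 0.7, -0.1]
finger_gap: 60.3
grasp_force: 0.0
```

Run:
```python
from h import *
p,d,P,s=look("wrist"); np.savez("pics/w1.npz",p=p,d=d,pos=s["position"],rot=s["tool_rot"]); cv2.imwrite("pics/w1.png",p)
C=cloud(d,P)
m=(abs(C[...,2]-60)<5)&(np.hypot(C[...,0]-542,C[...,1]-32)<45)
X=C[m]; print(len(X),np.median(X[:,2]),cv2.minEnclosingCircle(X[:,:2].astype(np.float32)), proj([542,32,60],P))
print(s["position"],s["tool_rot"],s["q"],s["time"])
```

```text
2696 60.94636485301814 ((542.958251953125, 34.05793380737305), 36.2002067565918) [[327.90385933 227.55253854]]
[541.20601257  31.69209961 206.298733  ] [-5.61999928e-04  1.15865439e-01  9.93264759e-01  5.32093649e-05] [-0.4281042   0.32466808  0.35480153  1.82485234 -0.13114412  1.01597451
  1.31760904] 2.0167
```

View pics/w1.png

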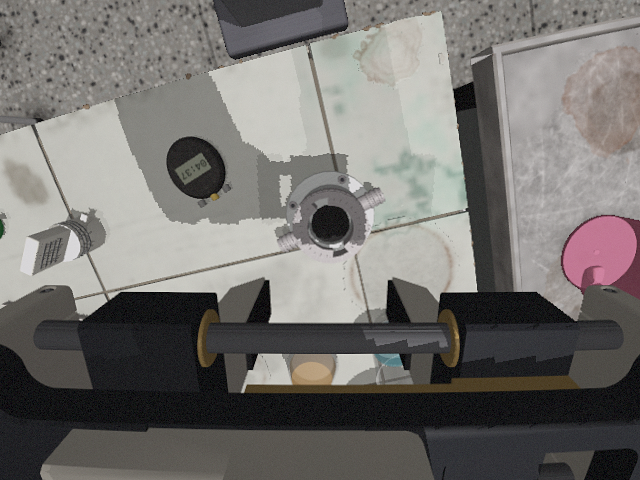

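The wrist picture shows the housing centred at (330,222), with dark notch gaps at its collar, and the cartridge lying in view at (60,245). I measure the notch angle on the collar ring from depth and brightness at r = 25 mm.

Run:
```python
from h import *
f=np.load("pics/w1.npz");s=dict(position=f["pos"],tool_rot=f["rot"]);P=pose("wrist",s);p,d=f["p"],f["d"]
C=cloud(d,P); g=cv2.cvtColor(p,cv2.COLOR_BGR2GRAY)
m=(abs(C[...,2]-60)<5)&(np.hypot(C[...,0]-543,C[...,1]-33)<45)
c,r=cv2.minEnclosingCircle(C[m][:,:2].astype(np.float32))
# outer-edge fit: centre by hull ellipse
h=cv2.convexHull(C[m][:,:2].astype(np.float32)); print(c,r,cv2.fitEllipse(h))
c=np.array(cv2.fitEllipse(h)[0])
a=np.radians(np.arange(-180,180,4))
for rr in (24,26):
    X=np.c_[c[0]+rr*np.cos(a),c[1]+rr*np.sin(a),np.full(len(a),60.5)]
    uv=np.round(proj(X,P)).astype(int)
    print(rr,[(int(np.degrees(t)+.5*np.sign(t)),int(C[v,u,2]),int(g[v,u])) for t,(u,v) in zip(a,uv) if abs((np.degrees(t)+90)%180-90-10)<44])
o=cv2.resize(p[170:275,275:385],None,fx=5,fy=5,interpolation=3); cv2.imwrite("pics/w1c.png",o)
```

```text
(542.958251953125, 34.05793380737305) 36.2002067565918 ((542.8430786132812, 34.22966766357422), (71.39543914794922, 71.84688568115234), 77.0794677734375)
24 [(-180, 18, 140), (-176, 19, 137), (-172, 19, 138), (-168, 19, 139), (-164, 17, 143), (-160, 53, 78), (-156, 60, 92), (-152, 60, 107), (-148, 60, 106), (-144, 61, 110), (-140, 60, 110), (-136, 61, 106), (-132, 60, 107), (-128, 61, 112), (-32, 60, 194), (-28, 60, 196), (-24, 60, 195), (-20, 61, 199), (-16, 62, 196), (-12, 61, 196), (-8, 45, 121), (-4, 45, 65), (0, 46, 68), (4, 45, 68), (8, 45, 69), (12, 44, 63), (16, 44, 60), (20, 42, 87), (24, 62, 202), (28, 60, 199), (32, 60, 199), (36, 62, 203), (40, 61, 186), (44, 59, 127), (48, 60, 126), (52, 61, 106), (148, 60, 108), (152, 60, 109), (156, 59, 108), (160, 61, 107), (164, 60, 105), (168, 60, 107), (172, 61, 112), (176, 20, 144)]
26 [(-180, 42, 141), (-176, 43, 137), (-172, 43, 138), (-168, 42, 139), (-164, 43, 139), (-160, 48, 67), (-156, 61, 98), (-152, 60, 111), (-148, 61, 109), (-144, 61, 107), (-140, 60, 112), (-136, 61, 108), (-132, 61, 110), (-128, 60, 115), (-32, 60, 197), (-28, 61, 195), (-24, 60, 197), (-20, 60, 189), (-16, 60, 197), (-12, 61, 201), (-8, 50, 92), (-4, 52, 71), (0, 54, 67), (4, 52, 68), (8, 52, 67), (12, 50, 70), (16, 52, 65), (20, 50, 66), (24, 61, 198), (28, 61, 201), (32, 60, 200), (36, 59, 197), (40, 60, 161), (44, 62, 128), (48, 59, 116), (52, 61, 108), (148, 60, 108), (152, 61, 111), (156, 60, 114), (160, 59, 110), (164, 61, 111), (168, 60, 111), (172, 61, 115), (176, 43, 141)]
```

View pics/w1c.png

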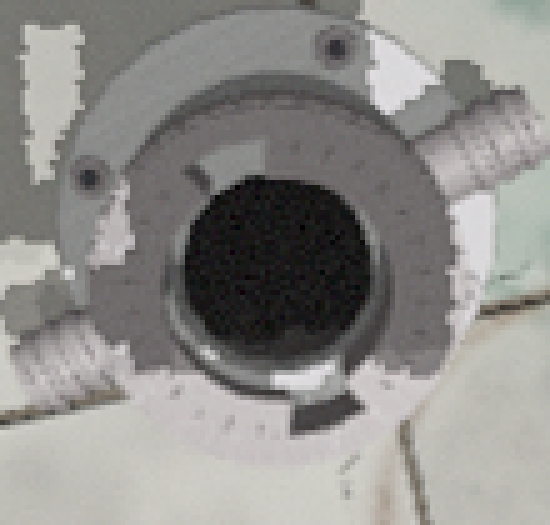

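The crop shows the front notch at (325,405) and the back one at (230,165), at about 6.3° in world (front −10 to 22°, back mid 186.5°). The collar centre is near (542.8, 34.2). Now to the cartridge.

Emit:
{"fn": "play_rows", "kwargs": {
  "moves": [
    {"linear": [-2,-27.4,0],"yaw": 0,"fingers": 60},
    {"linear": [-2,-27.4,0],"yaw": 0,"fingers": 60},
    {"linear": [-2,-27.4,0],"yaw": 0,"fingers": 60},
    {"linear": [-2,-27.4,0],"yaw": 0,"fingers": 60},
    {"linear": [-2,-27.4,0],"yaw": 0,"fingers": 60},
    {"linear": [-2,-27.4,0],"yaw": 0,"fingers": 60},
    {"linear": [-2,-27.4,0],"yaw": 0,"fingers": 60},
    {"linear": [-2,-27.4,0],"yaw": 0,"fingers": 60},
    {"linear": [-2,-27.4,0],"yaw": 0,"fingers": 60},
    {"linear": [-2,-27.4,0],"yaw": 0,"fingers": 60},
    {"linear": [0,0,0],"yaw": 5.2,"fingers": 60},
    {"linear": [0,0,0],"yaw": 5.2,"fingers": 60},
    {"linear": [0,0,0],"yaw": 5.2,"fingers": 60},
    {"linear": [0,0,0],"yaw": 5.2,"fingers": 60},
    {"linear": [0,0,0],"yaw": 5.2,"fingers": 60},
    {"linear": [0,0,0],"yaw": 0,"fingers": 60},
    {"linear": [0,0,0],"yaw": 0,"fingers": 60},
    {"linear": [0,0,0],"yaw": 0,"fingers": 60}
  ]
}}

```text
time: 3.57
position: [498.4, -238.9, 206.7]
tool_rot: [-0.0, 0.334, 0.943, 0.0]
force: [0.0, -0.5, 0.7]
finger_gap: 60.0
grasp_force: 0.0
```

```bash
cat > ax.py <<'E'
from h import *
def tool(s):
    q=s["tool_rot"]; R=Rn.from_quat([q[1],q[2],q[3],q[0]]).as_matrix(); return R, np.degrees(np.arctan2(R[1,0],R[0,0]))
E
python3 - <<'E'
from ax import *
p,d,P,s=look("wrist"); cv2.imwrite("pics/w2.png",p); C=cloud(d,P)
n=np.hypot(C[...,0]-497.5,C[...,1]+240)<35
for z0,z1 in((82,95),(35,54)):
    X=C[n&(C[...,2]>z0)&(C[...,2]<z1)]; print(len(X),np.median(X[:,2]),cv2.minAreaRect(X[:,:2].astype(np.float32)),cv2.minEnclosingCircle(X[:,:2].astype(np.float32)))
R,a=tool(s); print(s["position"],a,R[:,2],s["q"][6])
E
```

```text
647 88.87725660861321 ((498.16888427734375, -237.2058868408203), (12.198863983154297, 37.60687255859375), 50.73797607421875) ((497.52056884765625, -238.0118408203125), 19.46596908569336)
784 46.98460337463899 ((497.5029296875, -236.59249877929688), (39.24866485595703, 37.816017150878906), 52.650638580322266) ((498.2205505371094, -237.58041381835938), 20.19856834411621)
[ 498.35497219 -238.91964025  206.73126763] 140.97244350209112 [ 5.05658259e-05  4.04605798e-04 -9.99999917e-01] 1.4662398169621875
```

Emit:
{"fn": "play_rows", "kwargs": {
  "moves": [
    {"linear": [1,1,15],"yaw": 0,"fingers": 50},
    {"linear": [0,0,25],"yaw": 0,"fingers": 50},
    {"linear": [0,0,25],"yaw": 0,"fingers": 50},
    {"linear": [0,0,25],"yaw": 0,"fingers": 50},
    {"linear": [0,0,20],"yaw": 0,"fingers": 50},
    {"linear": [0,0,15],"yaw": 0,"fingers": 50},
    {"linear": [0,0,15],"yaw": 0,"fingers": 50},
    {"linear": [0,0,13],"yaw": 0,"fingers": 50},
    {"linear": [0,0,0],"yaw": 0,"fingers": 50},
    {"linear": [0,0,0],"yaw": 0,"fingers": 30},
    {"linear": [0,0,0],"yaw": 0,"fingers": 20},
    {"linear": [0,0,0],"yaw": 0,"fingers": 14},
    {"linear": [0,0,0],"yaw": 0,"fingers": 8},
    {"linear": [0,0,0],"yaw": 0,"fingers": 8},
    {"linear": [0,0,0],"yaw": 0,"fingers": 8},
    {"linear": [0,0,0],"yaw": 0,"fingers": 8}
  ],
  "grip_force": 40
}}

```text
time: 4.95
position: [498.3, -238.5, 54.1]
tool_rot: [0.0, 0.336, 0.942, 0.0]
force: [-0.5, -0.3, 3.7]
finger_gap: 13.0
grasp_force: 40.0
```

Emit:
{"fn": "play_rows", "kwargs": {
  "moves": [
    {"linear": [0,0,-10],"yaw": 0,"fingers": 8},
    {"linear": [0,0,-22],"yaw": 0,"fingers": 8},
    {"linear": [0,0,-22],"yaw": 0,"fingers": 8},
    {"linear": [0,0,-22],"yaw": 0,"fingers": 8},
    {"linear": [0,0,-22],"yaw": 0,"fingers": 8},
    {"linear": [0,0,-22],"yaw": 0,"fingers": 8},
    {"linear": [6,10,0],"yaw": 0,"fingers": 8},
    {"linear": [13.8,23.9,0],"yaw": 0,"fingers": 8},
    {"linear": [13.8,23.9,0],"yaw": 0,"fingers": 8},
    {"linear": [13.8,23.9,0],"yaw": 0,"fingers": 8},
    {"linear": [13.8,23.9,0],"yaw": 0,"fingers": 8},
    {"linear": [13.8,23.9,0],"yaw": 0,"fingers": 8},
    {"linear": [13.8,23.9,0],"yaw": 0,"fingers": 8},
    {"linear": [13.8,23.9,0],"yaw": 0,"fingers": 8},
    {"linear": [13.8,23.9,0],"yaw": 0,"fingers": 8},
    {"linear": [13.8,23.9,0],"yaw": 0,"fingers": 8},
    {"linear": [7.9,14.2,0],"yaw": 0,"fingers": 8}
  ]
}}

```text
time: 6.37
position: [542.3, 38.3, 173.5]
tool_rot: [-0.001, 0.335, 0.942, 0.0]
force: [-0.6, 0.4, -1.6]
finger_gap: 12.8
grasp_force: 40.0
```

Emit:
{"fn": "play_rows", "kwargs": {
  "moves": [
    {"linear": [0,0,0],"yaw": -5,"fingers": 8},
    {"linear": [0,0,0],"yaw": -5.7,"fingers": 8},
    {"linear": [0,0,0],"yaw": -5.7,"fingers": 8},
    {"linear": [0,0,0],"yaw": -5.7,"fingers": 8},
    {"linear": [0,0,0],"yaw": -5.7,"fingers": 8},
    {"linear": [0,0,0],"yaw": -5.7,"fingers": 8},
    {"linear": [0,0,0],"yaw": -5.7,"fingers": 8},
    {"linear": [0,0,0],"yaw": -5.7,"fingers": 8},
    {"linear": [0,0,0],"yaw": -0.7,"fingers": 8},
    {"linear": [0,0,0],"yaw": 0,"fingers": 8},
    {"linear": [0,0,0],"yaw": 0,"fingers": 8},
    {"linear": [0,0,0],"yaw": 0,"fingers": 8}
  ]
}}

```text
time: 7.37
position: [542.5, 34.3, 173.7]
tool_rot: [-0.0, -0.054, 0.999, -0.0]
force: [-0.2, -0.8, -1.8]
finger_gap: 12.6
grasp_force: 40.0
```

Run:
```python
from ax import *
p,d,P,s=look("wrist"); cv2.imwrite("pics/w3.png",p); C=cloud(d,P)
R,a=tool(s); print(s["position"],a,R[:,2],s["q"],s["time"],s["force"])
T=(C-s["position"])@R   # tool coords
n=np.hypot(T[...,0],T[...,1])<35
for z0,z1 in((-42,-30),(0,16)):
    X=T[n&(T[...,2]>z0)&(T[...,2]<z1)]
    if len(X)>9: print(len(X),np.median(X[:,2]),cv2.minAreaRect(X[:,:2].astype(np.float32)),cv2.minEnclosingCircle(X[:,:2].astype(np.float32)))
X=C[(abs(C[...,2]-60)<5)&(np.hypot(C[...,0]-542,C[...,1]-32)<42)]; h=cv2.convexHull(X[:,:2].astype(np.float32))[:,0]
print(len(X), h[:,0].max(),h[:,1].min(),h[:,1].max(),h[:,0].min())
```

```text
[542.50920992  34.259061   173.66029645] -173.81928394935173 [-2.48051062e-04 -5.73488307e-05 -9.99999968e-01] [-0.38764276  0.3592859   0.29903157  1.85949778 -0.12842202  0.94168884
  1.6478504 ] 7.3667 [-0.19820502 -0.77176407 -1.83421006]
1914 -34.671725644218604 ((1.1277008056640625, -1.2538738250732422), (38.510311126708984, 24.350780487060547), 12.530571937561035) ((0.4397764205932617, 1.6587464809417725), 19.53028106689453)
1132 7.359941607207244 ((12.00129222869873, 1.1867008209228516), (16.833406448364258, 38.96897888183594), 0.45593512058258057) ((4.117291450500488, 1.1239603757858276), 19.49186134338379)
2363 568.2688 -1.5313622 69.86606 506.69913
```

View pics/w3.png

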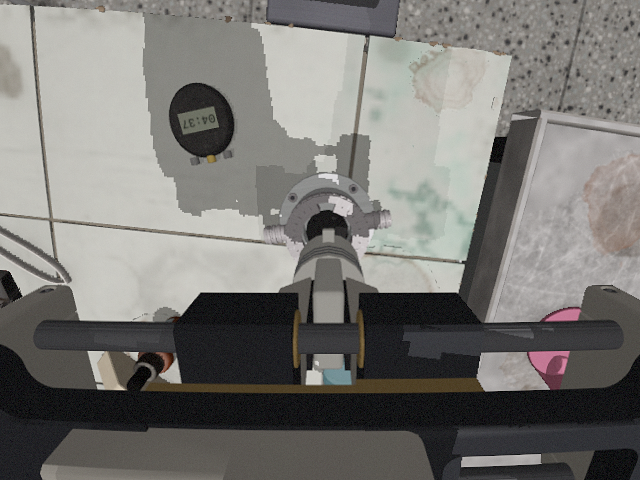

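The picture shows the cartridge held with its body at (330,265), above the collar at (325,215), wing in line with the pads. A measured offset of about −1, −1.2 mm in the tool frame needs correcting before I descend to just above the lugs' contact.

Emit:
{"fn": "play_rows", "kwargs": {
  "moves": [
    {"linear": [-1,-1.2,6],"yaw": 0,"fingers": 8},
    {"linear": [0,0,12],"yaw": 0,"fingers": 8},
    {"linear": [0,0,12],"yaw": 0,"fingers": 8},
    {"linear": [0,0,12],"yaw": 0,"fingers": 8},
    {"linear": [0,0,8],"yaw": 0,"fingers": 8},
    {"linear": [0,0,5],"yaw": 0,"fingers": 8},
    {"linear": [0,0,0],"yaw": 0,"fingers": 8},
    {"linear": [0,0,2],"yaw": 0,"fingers": 8},
    {"linear": [0,0,2],"yaw": 0,"fingers": 8},
    {"linear": [0,0,0],"yaw": 0,"fingers": 8}
  ]
}}

```text
time: 8.25
position: [544.0, 33.1, 114.8]
tool_rot: [0.0, -0.055, 0.998, 0.0]
force: [0.1, 0.5, -1.1]
finger_gap: 12.4
grasp_force: 40.0
```

Emit:
{"fn": "play_rows", "kwargs": {
  "moves": [
    {"linear": [0,0,2],"yaw": 0,"fingers": 8},
    {"linear": [0,0,2],"yaw": 0,"fingers": 8},
    {"linear": [0,0,2],"yaw": 0,"fingers": 8},
    {"linear": [0,0,2],"yaw": 0,"fingers": 8},
    {"linear": [0,0,0],"yaw": 0,"fingers": 8},
    {"linear": [0,0,0],"yaw": 0,"fingers": 8}
  ]
}}

```text
time: 8.75
position: [543.7, 33.1, 106.6]
tool_rot: [-0.0, -0.055, 0.998, -0.0]
force: [-0.3, -0.6, -1.0]
finger_gap: 12.8
grasp_force: 40.0
```

Emit:
{"fn": "play_rows", "kwargs": {
  "moves": [
    {"linear": [0,0,2],"yaw": 0,"fingers": 8},
    {"linear": [0,0,2],"yaw": 0,"fingers": 8},
    {"linear": [0,0,2],"yaw": 0,"fingers": 8},
    {"linear": [0,0,2],"yaw": 0,"fingers": 8},
    {"linear": [0,0,0],"yaw": 0,"fingers": 8},
    {"linear": [0,0,1.5],"yaw": 0,"fingers": 8},
    {"linear": [0,0,0],"yaw": 0,"fingers": 8}
  ]
}}

```text
time: 9.33
position: [543.8, 33.1, 97.1]
tool_rot: [0.0, -0.055, 0.998, -0.0]
force: [-0.5, 0.2, -1.1]
finger_gap: 12.8
grasp_force: 40.0
```

Emit:
{"fn": "play_rows", "kwargs": {
  "moves": [
    {"linear": [0,0,1.5],"yaw": 0,"fingers": 8},
    {"linear": [0,0,1.5],"yaw": 0,"fingers": 8},
    {"linear": [0,0,0],"yaw": 0,"fingers": 8},
    {"linear": [0,0,0],"yaw": 0,"fingers": 8}
  ]
}}

```text
time: 9.67
position: [543.9, 33.1, 94.3]
tool_rot: [0.0, -0.055, 0.998, 0.0]
force: [-1.1, -0.1, 1.4]
finger_gap: 13.1
grasp_force: 40.0
```

The force rise matches the spring alone (0.7 N/mm), so the lugs are in the notches. Pressing on to mid-channel.

Emit:
{"fn": "play_rows", "kwargs": {
  "moves": [
    {"linear": [0,0,2],"yaw": 0,"fingers": 8},
    {"linear": [0,0,2],"yaw": 0,"fingers": 8},
    {"linear": [0,0,2],"yaw": 0,"fingers": 8},
    {"linear": [0,0,2],"yaw": 0,"fingers": 8},
    {"linear": [0,0,2],"yaw": 0,"fingers": 8},
    {"linear": [0,0,2],"yaw": 0,"fingers": 8},
    {"linear": [0,0,0],"yaw": 0,"fingers": 8},
    {"linear": [0,0,0],"yaw": 0,"fingers": 8}
  ]
}}

```text
time: 10.33
position: [544.1, 33.1, 82.6]
tool_rot: [0.0, -0.055, 0.998, 0.0]
force: [-1.9, 0.3, 9.4]
finger_gap: 13.2
grasp_force: 40.0
```

Emit:
{"fn": "play_rows", "kwargs": {
  "moves": [
    {"linear": [0,0,0.6],"yaw": 0,"fingers": 8},
    {"linear": [0,0,0],"yaw": 3,"fingers": 8},
    {"linear": [0,0,0],"yaw": 3,"fingers": 8},
    {"linear": [0,0,0],"yaw": 3,"fingers": 8},
    {"linear": [0,0,0],"yaw": 3,"fingers": 8},
    {"linear": [0,0,0],"yaw": 3,"fingers": 8},
    {"linear": [0,0,0],"yaw": 3,"fingers": 8},
    {"linear": [0,0,0],"yaw": 3,"fingers": 8},
    {"linear": [0,0,0],"yaw": 0,"fingers": 8},
    {"linear": [0,0,0],"yaw": 0,"fingers": 8}
  ]
}}

```text
time: 11.17
position: [544.3, 33.4, 82.2]
tool_rot: [0.0, 0.128, 0.992, 0.0]
force: [-2.3, 1.1, 8.9]
finger_gap: 12.7
grasp_force: 40.0
```

Run:
```python
from ax import *
s=sensors.sense(); print(tool(s)[1]%360,s["position"],s["force"],s["ft_torque"],s["q"][6])
```

```text
165.29980258001896 [544.28464714  33.37194274  82.15074674] [-2.2504376   1.13153085  8.92579018] [ 0.04890429  0.44343986 -0.05296674] 1.4006413434214378
```

Emit:
{"fn": "play_rows", "kwargs": {
  "moves": [
    {"linear": [0,0,0],"yaw": 4,"fingers": 8},
    {"linear": [0,0,0],"yaw": 4,"fingers": 8},
    {"linear": [0,0,0],"yaw": 4,"fingers": 8},
    {"linear": [0,0,0],"yaw": 4,"fingers": 8},
    {"linear": [0,0,0],"yaw": 4,"fingers": 8},
    {"linear": [0,0,0],"yaw": 4,"fingers": 8},
    {"linear": [0,0,0],"yaw": 4,"fingers": 8},
    {"linear": [0,0,0],"yaw": 4,"fingers": 8},
    {"linear": [0,0,0],"yaw": 4,"fingers": 8},
    {"linear": [0,0,0],"yaw": 4,"fingers": 8},
    {"linear": [0,0,0],"yaw": 4,"fingers": 8},
    {"linear": [0,0,0],"yaw": 4,"fingers": 8},
    {"linear": [0,0,0],"yaw": 4,"fingers": 8},
    {"linear": [0,0,0],"yaw": 4,"fingers": 8},
    {"linear": [0,0,0],"yaw": 4,"fingers": 8},
    {"linear": [0,0,0],"yaw": 0,"fingers": 8},
    {"linear": [0,0,0],"yaw": 0,"fingers": 8}
  ]
}}

```text
time: 12.58
position: [544.6, 33.3, 82.2]
tool_rot: [0.0, 0.607, 0.795, 0.001]
force: [-0.1, 1.1, 9.8]
finger_gap: 12.5
grasp_force: 40.0
```

Run:
```python
from ax import *
s=sensors.sense(); print(tool(s)[1]%360,s["position"],s["force"],s["ft_torque"],s["q"][6])
```

```text
105.29374267964594 [544.5572445   33.29597547  82.15534541] [-0.1363296   1.08193851  9.76964331] [ 0.09522259  0.32331435 -0.06293937] 0.5690202890805598
```

Emit:
{"fn": "play_rows", "kwargs": {
  "moves": [
    {"linear": [0,0,0],"yaw": 2,"fingers": 8},
    {"linear": [0,0,0],"yaw": 2,"fingers": 8},
    {"linear": [0,0,0],"yaw": 2,"fingers": 8},
    {"linear": [0,0,0],"yaw": 2,"fingers": 8},
    {"linear": [0,0,0],"yaw": 2,"fingers": 8},
    {"linear": [0,0,0],"yaw": 1,"fingers": 8},
    {"linear": [0,0,0],"yaw": 0,"fingers": 8},
    {"linear": [0,0,0],"yaw": 0,"fingers": 8}
  ]
}}

```text
time: 13.25
position: [543.5, 33.4, 82.0]
tool_rot: [-0.0, 0.68, 0.733, 0.0]
force: [-4.6, 1.0, 12.7]
finger_gap: 13.0
grasp_force: 40.0
```

Run:
```python
from ax import *
s=sensors.sense(); print(tool(s)[1]%360,s["position"],s["force"],s["ft_torque"],s["q"][6])
```

```text
94.33977636753706 [543.51297876  33.3545891   82.01196451] [-4.63555168  1.00557562 12.71912917] [0.12307346 1.08980861 0.15371229] 0.41939248972312576
```

Emit:
{"fn": "play_rows", "kwargs": {
  "moves": [
    {"linear": [0,0,0],"yaw": 1,"fingers": 8},
    {"linear": [0,0,0],"yaw": 0,"fingers": 8},
    {"linear": [0,0,0],"yaw": 0,"fingers": 8}
  ]
}}

```text
time: 13.5
position: [543.4, 33.4, 82.0]
tool_rot: [-0.001, 0.686, 0.728, -0.0]
force: [-4.7, 0.5, 13.9]
finger_gap: 12.7
grasp_force: 40.0
```

Run:
```python
from ax import *
s=sensors.sense(); print(tool(s)[1]%360,s["position"],s["force"],s["ft_torque"],s["q"][6])
```

```text
93.35963887054184 [543.36929978  33.36136365  82.01269483] [-4.7163763   0.52915675 13.91743222] [0.08784182 1.26261501 0.38016909] 0.4059393842954001
```

Torque rises steeply per degree, so the cartridge is at the stop. I ease up so that the spring lifts it into the pocket.

Emit:
{"fn": "play_rows", "kwargs": {
  "moves": [
    {"linear": [0,0,-1],"yaw": 0,"fingers": 8},
    {"linear": [0,0,-1],"yaw": 0,"fingers": 8},
    {"linear": [0,0,-1],"yaw": 0,"fingers": 8},
    {"linear": [0,0,-1],"yaw": 0,"fingers": 8},
    {"linear": [0,0,-1],"yaw": 0,"fingers": 8},
    {"linear": [0,0,0],"yaw": 0,"fingers": 8},
    {"linear": [0,0,0],"yaw": 0,"fingers": 8}
  ]
}}

```text
time: 14.08
position: [543.4, 33.3, 86.6]
tool_rot: [-0.0, 0.686, 0.727, -0.0]
force: [-4.6, 2.5, 5.1]
finger_gap: 13.1
grasp_force: 40.0
```

Run:
```python
from ax import *
s=sensors.sense(); print(tool(s)[1]%360,s["position"],s["force"],s["ft_torque"],s["q"][6])
```

```text
93.32548779106789 [543.35546735  33.32234223  86.63449096] [-4.58906486  2.48597048  5.1179237 ] [0.37058333 1.16012077 0.36924326] 0.3997907698058109
```

Emit:
{"fn": "play_rows", "kwargs": {
  "moves": [
    {"linear": [0,0,-0.8],"yaw": 0,"fingers": 8},
    {"linear": [0,0,0],"yaw": 0,"fingers": 8},
    {"linear": [0,0,0],"yaw": 0,"fingers": 8}
  ],
  "grip_force": 10
}}

```text
time: 14.33
position: [543.5, 33.1, 87.4]
tool_rot: [-0.0, 0.686, 0.727, -0.0]
force: [-5.3, 1.2, 4.5]
finger_gap: 13.4
grasp_force: 10.0
```

Emit:
{"fn": "play_rows", "kwargs": {
  "moves": [
    {"linear": [0,0,0],"yaw": 0,"fingers": 14},
    {"linear": [0,0,0],"yaw": 0,"fingers": 18},
    {"linear": [0,0,0],"yaw": 0,"fingers": 26},
    {"linear": [0,0,0],"yaw": 0,"fingers": 36},
    {"linear": [0,0,0],"yaw": 0,"fingers": 36},
    {"linear": [0,0,-10],"yaw": 0,"fingers": 36},
    {"linear": [0,0,-20],"yaw": 0,"fingers": 36},
    {"linear": [0,0,-30],"yaw": 0,"fingers": 36},
    {"linear": [0,0,-30],"yaw": 0,"fingers": 36},
    {"linear": [0,0,-30],"yaw": 0,"fingers": 36},
    {"linear": [0,0,0],"yaw": 0,"fingers": 36},
    {"linear": [0,0,0],"yaw": 0,"fingers": 36}
  ]
}}

```text
time: 15.33
position: [545.0, 33.0, 209.5]
tool_rot: [0.001, 0.686, 0.727, 0.002]
force: [-0.2, 0.7, -1.4]
finger_gap: 35.9
grasp_force: 0.0
```

Run:
```python
from ax import *
p,d,P,s=look("wrist"); C=cloud(d,P); sc,_,_,_=look("scene")
n=np.hypot(C[...,0]-543,C[...,1]-33)<30
X=C[n&(C[...,2]>105)&(C[...,2]<150)]; print(len(X),np.percentile(X[:,2],[5,50,95]))
X=X[X[:,2]>np.percentile(X[:,2],95)-5]
print(cv2.minAreaRect(X[:,:2].astype(np.float32)))
X=C[n&(C[...,2]>70)&(C[...,2]<95)]; print("shoulder",len(X),np.median(X[:,2]))
print(s["position"],s["time"],s["force"])
o=np.zeros((480,800,3),np.uint8);o[:,:400]=cv2.resize(p[100:340,200:400],(400,480));o[:,400:]=cv2.resize(sc[200:344,200:320],(400,480));cv2.imwrite("pics/end.png",o)
```

```text
874 [113.98616192 122.88049895 124.02204335]
((542.9849243164062, 33.778404235839844), (12.974527359008789, 38.26862335205078), 5.227701187133789)
shoulder 971 81.08042186177204
[545.01958764  33.03472592 209.52513907] 15.3333 [-0.22074671  0.69034023 -1.38497888]
```

View pics/end.png

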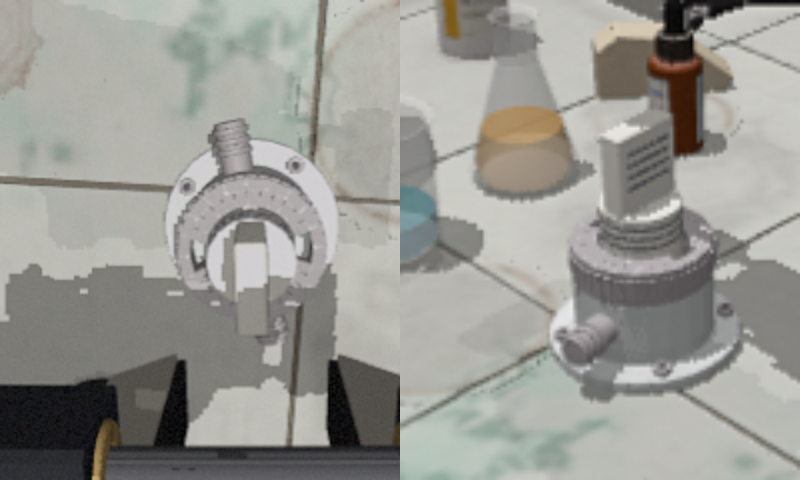

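The picture shows the cartridge seated in the housing. Its wing top is at 122 mm, so mid-height is 78 mm, and it is turned about 91° from the notches. That is locked in the pocket. The gripper is clear and the flask, beaker and dropper bottle stand undisturbed.

```bash
python3 -c "
from workcell import sign_off
print(sign_off())"
```

```text
the job is handed in; nothing more can be done
None
```

The cartridge is locked in the housing at 78 mm, turned about 91° from the notches after I felt the stop; the gripper is clear, no bystander was touched, and the job was handed in at about 15 s.

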